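# Click the orange filter into a forensic light source and open its shutter

## Task

The light source is set up in front of an exhibit with its shutter shut. With a fingertip on its big black dial, gently turn the dial until the orange dot clicks in at the white index line, lift the finger off, and only then push the red shutter tab all the way to the other end of its slot to open the shutter. Only touch and push, pinch and lift nothing, and leave the light source, the exhibit and the other loose things where they stand.

Things in the scene. Friction and masses are not known exactly. Their poses are not given: they have to be found in the camera images.
- lamp: Forensic light source standing loose on the desk: pale grey box on feet, 165 (own x) x 140 (own y) x 70 mm high, 3.5 kg; origin at the centre of its underside; own z up, lens tube along its own -x, towards the exhibit. On its flat top (70 mm over the desk): the black dial and, between dial and lens end, the red shutter tab.
- dial: Black knurled rubber dial on top of the light source, 96 mm diameter, 20 mm thick, vertical axis, too wide to pinch; origin on its axis at its underside; turns with the dial. Its face carries six dots 10 mm wide, 38 mm from the axis, 45 degrees apart: clockwise from above white, violet, blue, orange, red, green.
- dial_top (a point): Centre of the dial's flat grippy top face, 97 mm over the desk. The dial is sprung: pressing sinks it up to 6 mm, about 3.5 N at first, 1.5 N more per mm, 12.5 N at the bottom. A finger pressed on the face with 5 to 12 N, 25 to 35 mm from the axis, carries it round by friction if moved along a circle about the axis (a click needs about 0.06 N m).
- filter_turn (a joint): Turn of the dial, rad, anticlockwise from above positive. Click stops every 0.785: the dot at the white index line (on the box top by the dial's edge, own -x side) is white at 0, violet 0.785, blue 1.571, orange 2.356, red 3.142, green 3.927; end stops -0.22 and 4.15. Let go between stops it snaps to the nearer. Starts at or near white, violet or blue.
- shutter (a joint): Travel of the red shutter tab in m: 0 shut, 0.032 fully open; it slides along the light source's own +y (from the white ring mark to the white disc mark) with 1.5 N of friction and stays where it is left.
- shutter_tab (a point): Middle of the top of the red shutter tab: 22 (own x of the light source) x 14 (own y) mm, shoulders 14 mm and middle ridge 20 mm above the light source's top; its sides in own y are the faces to push. Its slot lies 84 mm from the dial's axis towards the lens.
- exhibit: Blue memory stick 52 x 18 x 8 mm lying on a 2 mm white evidence card before the lens; origin at the centre of its underside. Leave alone.
- tape: Roll of tape lying flat, 100 mm diameter, 24 mm high; origin at the centre of its underside. Leave alone.
- lens: Black stand loupe, 38 mm diameter, 41 mm high; origin at the centre of its underside. Leave alone.
- slides: Carton of glass slides with blue lid, 33 x 86 x 46 mm; origin at the centre of its underside. Leave alone.
- powder: Small white powder jar, 38 mm diameter, 67 mm high; origin at the centre of its underside. Leave alone.
- amber: Dark glass vial with a beige cap, 41 mm diameter, 86 mm high; origin at the centre of its underside. Leave alone.

How it is judged:
By the outcome, as a careful person would: the job done as asked, in the order asked, and still so for the second after the job is handed in, with the robot touching nothing.
It also fails if it takes over 53 s, if anything falls off the work surface, if the arm or the gripper's body presses on something with over 40 N, if the wrist force passes 120 N, or if a joint passes its speed limit or range.

## Robot

A 6-joint arm with a two-finger parallel gripper is mounted at the origin on a cart in front of the work surface, level with it; the furniture and walls round the work are solid. World frame = base frame: x ahead of the robot, y to its left, z up, the work surface at z = 0. Lengths are in m, angles in rad, forces in N, time in s.
With the tool pointing down it reaches from about 0.25 to 0.775 m from the base axis. Payload 4 kg.
Tool frame: the origin (TCP) lies on the centre line of the jaws, within the pads' length; the fingertips stand 17 mm ahead of it and the grasp point (between the pads) lies 2 mm behind it; z points along the fingers, y is the line along which they close (so a half turn about z gives the same grasp; the last joint's range is limited). The gripper opens to 94 mm and grips with 3 to 60 N. Pads are 16 mm wide; open, the fingers measure 119 mm over their backs; the gripper's body (75 mm by 177 mm) begins 78 mm behind the grasp point.
Start: joints at [-1.313, 0.087, 1.371, -0, 1.684, -0.103], TCP at [0.194, -0.515, 0.223] pointing down, gripper open.
Joint ranges: [-3.1, 3.1], [-0.76, 2.03], [0.27, 2.55], [-1.08, 4.22], [0.17, 2.65], [-2.57, 2.57]. Speed limits (rad/s): [2.79, 2.79, 3.14, 3.14, 3.14, 3.14].

## Interface

Orientations are given as [roll, pitch, yaw] about the fixed x, y, z axes, in that order (R = Rz(yaw) Ry(pitch) Rx(roll)).
In Python, from bench import robot gives the robot as it stands.
- The arm moves only by the tool servo_tool, never from a script. Its argument "plan" is a list of rows, each a list of 7 numbers: the shift along the tool's x, y, z normalised to -1 to 1, where 1 is 0.1 m, then the turn, a rotation vector about the tool's x, y, z normalised to -1 to 1, where 1 is pi/2 rad, then the finger opening in mm, from 0 to 94. In form: [[x, y, z, ax, ay, az, gripper], ...]. A call has 1 to 12 rows; each row is the pose to reach, as a shift and turn from the pose commanded when the call began, along the tool's axes at that moment; what a row does not reach only later rows make up. A row lasts 1/12 s, in which the tool goes at most 41.7 mm and 7.16 degrees, less where a joint would pass 70% of its speed; a pose out of reach is approached as far as the arm can. A call with a number of a shift or a turn outside -1 to 1 is refused whole. A call with a gripper value outside its range is refused whole. The fingers move at their own pace and stop on an object; the grip force is fixed at half the most. Time passes only in rows, so rows that repeat a pose let the fingers close. It gives the time, the measured TCP pose, the force, the opening and the grip force at its end, in the units of the state.
- robot.get_obs(): the state, without advancing time (a new reading comes with each control period).
- robot.snapshot(name): name is "side" or "top" or "wrist"; returns the picture (384x512x3 uint8, red, green, blue); there is no depth.
- robot.camera_params(name): a dict with "camera_matrix" (3x3 intrinsics, pixels), "distortion" ([k1, k2, p1, p2, k3] as OpenCV has them; the pictures are not rectified), "rvec" (rotation vector, rad) and "tvec" (3), from world to camera coordinates, as OpenCV has them; the wrist camera has in their place "tool_from_camera" (4x4, takes a point from camera to tool coordinates, whose origin is the TCP and whose axes are the flange's). Camera axes: x right, y down, z forward; pixel columns grow to the right and rows downward; lengths in m; the calibration is good to about 2 mm. A picture is of the moment at which its call begins: read the wrist's pose just before it. camera_params takes no time and is no camera call.
- robot.close_job(): hands the job in; it is judged then, once.
Trained networks look in the newest picture that a camera, given by its name, has taken for a name from the list of things; names that differ only in an ending like _2 or _b are one class to them, and where a whole thing is asked for, a point or a joint stands for the part that bears it (a point fixed in the world has none). Each returns a list of dicts, best first, with "conf" (0 to 1); they miss things now and then, are a little off and sometimes report something else, mostly with a low value. They report only what shows in the picture. A call takes as long as a camera call.
- robot.find_in(thing, camera): "extent" ([centre column, centre row, width, height] in pixels, round what is visible of it).
The state is a dict: "time": time; "joint_positions": joint angles; "qvel": joint speeds; "joint_torque": joint torques, N m; "tool_pos": TCP position; "ee_rot": TCP orientation; "wrist_force": force on the tool from outside, world axes, zero at the start; "wrist_torque": the same for the moment, N m; "width": finger opening in m; "finger_force": force on a finger pad.
Only numpy, scipy, OpenCV 4.12 (cv2) and the standard library are available. Lean on these libraries where they do the work, as an engineer would, in place of code of your own. Each camera call takes 0.05 s, during which the arm holds its last target. There are 200 camera calls.

## Working session

There is one attempt and no reset: what is moved stays moved. The work goes in short steps, Python scripts to look and compute and a tool call to move; the robot and the scene stay as the last step left them, time stands still between calls to the robot, and variables do not carry over. Pictures are saved under pics/ and viewed, at most 10 in all, crops included, and the job is handed in when it is done.

Besides the shell and the picture viewer there is one more tool, called as name([rows], argument=value, ...), one row to a line, values as JSON. servo_tool: Moves the arm, as the interface text tells. Scaled input: -1 to 1 covers 0.1 m each way for a shift and pi/2 rad each way for a turn. Its arguments: {"type":"object","properties":{"plan":{"type":"array","items":{"type":"array","items":{"type":"number"}}}},"required":["plan"]}

```bash
mkdir -p pics; cat > h.py <<'E'
import numpy as np, cv2
from bench import robot
def ray(px,cam,z,obs=None):
    p=robot.camera_params(cam); K=np.array(p["camera_matrix"]);d=np.array(p["distortion"])
    u=cv2.undistortPoints(np.array([[px]],float),K,d)[0,0]; v=np.array([u[0],u[1],1.])
    if cam=="wrist":
        from scipy.spatial.transform import Rotation as R
        T=np.eye(4); T[:3,:3]=R.from_euler("xyz",obs["ee_rot"]).as_matrix(); T[:3,3]=obs["tool_pos"]
        T=T@np.array(p["tool_from_camera"]); c=T[:3,3]; w=T[:3,:3]@v
    else:
        Rm=cv2.Rodrigues(np.array(p["rvec"],float))[0]; t=np.array(p["tvec"]).ravel(); c=-Rm.T@t; w=Rm.T@v
    return c+w*(z-c[2])/w[2]
def snap(cam,name=None):
    o=robot.get_obs(); im=robot.snapshot(cam)
    if name: cv2.imwrite("pics/"+name,cv2.cvtColor(im,cv2.COLOR_RGB2BGR))
    return im,o
E
python3 - <<'E'
from h import *
o=robot.get_obs(); print({k:np.round(v,3).tolist() for k,v in o.items()})
a,_=snap("top","top0.png"); 
for n,z in [("lamp",.07),("dial",.097),("shutter_tab",.09),("tape",.02),("slides",.046),("powder",.067),("amber",.086),("lens",.041),("exhibit",.01)]:
    for r in robot.find_in(n,"top")[:2]: print(n,round(r["conf"],2),np.round(r["extent"]),ray(r["extent"][:2],"top",z).round(3))
b,_=snap("side","side0.png")
E
```

```text
{'time': 0.0, 'joint_positions': [-1.313, 0.088, 1.372, -0.0, 1.684, -0.103], 'qvel': [0.0, -0.001, -0.0, 0.0, 0.002, -0.001], 'joint_torque': [0.002, -34.018, -30.242, 0.072, 0.033, -0.0], 'tool_pos': [0.194, -0.514, 0.221], 'ee_rot': [-3.139, -0.0, 0.361], 'wrist_force': [-0.437, -1.066, 0.238], 'wrist_torque': [0.021, 0.007, 0.014], 'finger_force': 0.0, 'width': 0.094}
lamp 0.74 [215. 211.  60.  82.] [ 0.468 -0.37   0.07 ]
lamp 0.74 [219. 224.   6.  12.] [ 0.436 -0.38   0.07 ]
dial 0.61 [215. 190.  44.  40.] [ 0.518 -0.371  0.097]
shutter_tab 0.46 [220. 224.   3.  12.] [ 0.437 -0.385  0.09 ]
tape 0.83 [301. 195.  41.  39.] [ 0.51  -0.586  0.02 ]
slides 0.85 [194. 114.  38.  27.] [ 0.717 -0.313  0.046]
powder 0.54 [219. 131.  10.  18.] [ 0.668 -0.378  0.067]
powder 0.31 [216. 190.  39.  40.] [ 0.521 -0.373  0.067]
amber 0.72 [259. 145.  15.  21.] [ 0.628 -0.478  0.086]
lens 0.54 [215. 210.  58.  80.] [ 0.472 -0.369  0.041]
lens 0.4 [294. 233.  12.  10.] [ 0.413 -0.565  0.041]
exhibit 0.47 [220. 268.  20.  13.] [ 0.325 -0.379  0.01 ]
```

View pics/top0.png

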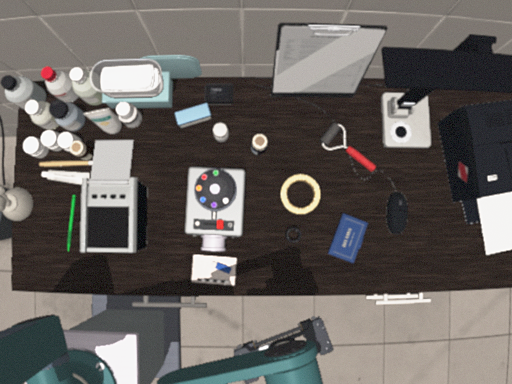

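View pics/side0.png

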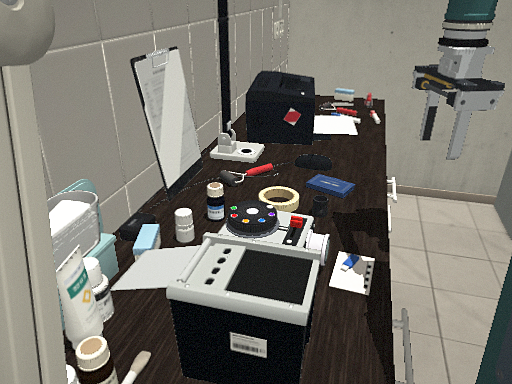

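The top view shows the lamp at about (215,211) with its lens tube pointing down the picture (world -x). The tab is at about (220,224), at the right end of its slot. The dial is at (215,190). Next I'll bring the wrist camera over it.

```bash
python3 - <<'E'
from h import *
p=robot.camera_params("wrist"); print(np.round(p["tool_from_camera"],3).tolist(), np.round(p["camera_matrix"],0).tolist())
o=robot.get_obs()
from scipy.spatial.transform import Rotation as R
print(R.from_euler("xyz",o["ee_rot"]).as_matrix().T@(np.array([.45,-.37,.26])-o["tool_pos"]))
E
```

```text
[[-0.0, -0.974, -0.227, 0.065], [1.0, -0.0, 0.0, 0.0], [-0.0, -0.227, 0.974, -0.162], [0.0, 0.0, 0.0, 1.0]] [[342.0, 0.0, 262.0], [0.0, 342.0, 192.0], [0.0, 0.0, 1.0]]
[ 0.29039132 -0.04497883 -0.03750661]
```

servo_tool([
  [1,-0.25,-0.3,0,0,0,0],
  [1,-0.25,-0.3,0,0,0,0],
  [1,-0.25,-0.3,0,0,0,0],
])

```text
time: 0.8
tool_pos: [0.281, -0.4545, 0.2539]
ee_rot: [3.14, -0.002, 0.362]
wrist_force: [1.1, -0.3, -0.1]
width: 0.0775
finger_force: 0.0
```

servo_tool([
  [1,-0.25,0,0,0,0,0],
  [1,-0.25,0,0,0,0,0],
  [1,-0.25,0,0,0,0,0],
])

```text
time: 1.05
tool_pos: [0.3667, -0.3946, 0.253]
ee_rot: [3.141, -0.002, 0.364]
wrist_force: [-0.3, -1.1, 0.1]
width: 0.0573
finger_force: 0.0
```

servo_tool([
  [0.44,-0.12,0,0,0,0.23,0],
  [0.44,-0.12,0,0,0,0.23,0],
  [0.44,-0.12,0,0,0,0.23,0],
  [0.44,-0.12,0,0,0,0.23,0],
  [0.44,-0.12,0,0,0,0.23,0],
])

```text
time: 1.47
tool_pos: [0.4006, -0.3704, 0.2525]
ee_rot: [3.141, 0.0, 0.003]
wrist_force: [0.1, -0.4, 1.1]
width: 0.0241
finger_force: 0.0
```

```bash
python3 - <<'E'
from h import *
im,o=snap("wrist","w0.png"); print(o["time"],o["tool_pos"].round(3) if hasattr(o["tool_pos"],"round") else o["tool_pos"],o["ee_rot"],o["joint_positions"])
for n,z in [("lamp",.07),("dial",.097),("shutter_tab",.09),("exhibit",.01)]:
    for r in robot.find_in(n,"wrist")[:2]: print(n,round(r["conf"],2),np.round(r["extent"]),ray(r["extent"][:2],"wrist",z,o).round(4))
E
```

```text
1.4667 [ 0.401 -0.37   0.253] [3.14140309e+00 6.95420585e-05 2.99448823e-03] [-8.49963968e-01  7.35439269e-02  1.32637590e+00 -1.79680717e-04
  1.74157578e+00  7.17807319e-01]
lamp 0.92 [264. 101. 148. 200.] [ 0.4765 -0.3728  0.07  ]
dial 0.63 [264.  53. 109. 106.] [ 0.5176 -0.3729  0.097 ]
shutter_tab 0.89 [274. 144.  16.  23.] [ 0.4364 -0.3824  0.09  ]
exhibit 0.85 [267. 225.  30.  21.] [ 0.329  -0.3781  0.01  ]
exhibit 0.69 [278. 147.  17.  26.] [ 0.4264 -0.3895  0.01  ]
```

View pics/w0.png

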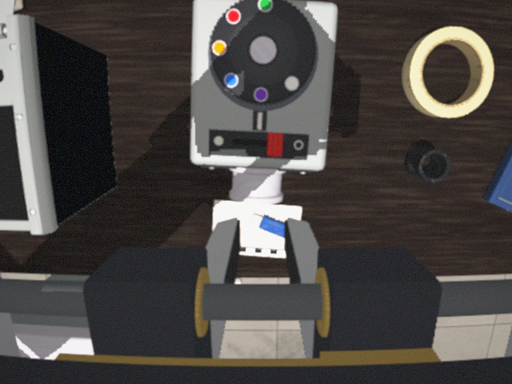

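The wrist view shows violet (262,94) at the index line (260,120), so the dial starts at 0.785. Orange is at (220,48) and needs +90° anticlockwise. The tab is at (275,145), at the ring end of its slot. Next I'll fit the dial centre from the dots and get the lamp yaw.

```bash
cat > dots.py <<'E'
from h import *
from scipy.optimize import least_squares
def fit(px,o,ang0):
    P=np.array([ray(p,"wrist",.097,o)[:2] for p in px])
    f=lambda q:(q[:2]+.038*np.c_[np.cos(q[2]+ang0),np.sin(q[2]+ang0)]-P).ravel()
    s=least_squares(f,[.518,-.373,0.]); return s.x,np.abs(s.fun).max()
E
python3 - <<'E'
from dots import *
o=robot.get_obs()
px=[(292,83),(262,94),(232,80),(220,48),(233,16),(265,4)]  # white violet blue orange red green
a=np.pi-np.pi/4*np.arange(6)+np.pi/4   # world angle at violet-on-index, yaw 0
q,e=fit(px,o,a); print("dial",q.round(4),"maxres",e.round(4))
# lamp edges at z=.07
im=cv2.imread("pics/w0.png")
L=[ray(p,"wrist",.07,o) for p in [(193,10),(191,155),(336,10),(328,160)]]; print(np.round(L,4))
m=cv2.inRange(cv2.cvtColor(im,cv2.COLOR_BGR2HSV),(0,150,80),(6,255,255))|cv2.inRange(cv2.cvtColor(im,cv2.COLOR_BGR2HSV),(172,150,80),(180,255,255))
m[:110]=0; n,l,s,c=cv2.connectedComponentsWithStats(m); i=1+s[1:,4].argmax(); print(s[i],c[i],ray(c[i],"wrist",.088,o).round(4))
for p in [(298,145),(218,141)]: print(ray(p,"wrist",.07,o).round(4))
E
```

```text
dial [ 0.5201 -0.3726 -0.04  ] maxres 0.0007
[[ 0.5618 -0.3063  0.07  ]
 [ 0.4234 -0.2996  0.07  ]
 [ 0.5619 -0.4418  0.07  ]
 [ 0.4182 -0.4387  0.07  ]]
[266 133  18  24 372] [274.54032258 144.43010753] [ 0.4355 -0.3835  0.088 ]
[ 0.4333 -0.4078  0.07  ]
[ 0.4374 -0.3274  0.07  ]
```

servo_tool([
  [0.5,0.02,0.3,0,0,0,0],
  [0.9,0.02,0.6,0,0,0,0],
  [0.9,0.02,0.95,0,0,0,0],
  [0.9,0.02,1,0,0,0,0],
  [0.9,0.02,1,0,0,0,0],
])

```text
time: 2.13
tool_pos: [0.4891, -0.3704, 0.1457]
ee_rot: [-3.134, 0.008, 0.001]
wrist_force: [-0.6, -0.5, -0.6]
width: 0.0002
finger_force: 0.0
```

servo_tool([
  [0,0,0.2,0,0,0,0],
  [0,0,0.25,0,0,0,0],
  [0,0,0.3,0,0,0,0],
  [0,0,0.33,0,0,0,0],
  [0,0,0.33,0,0,0,0],
])

```text
time: 2.55
tool_pos: [0.4904, -0.3729, 0.1203]
ee_rot: [3.141, -0.001, -0.001]
wrist_force: [-0.1, 0.8, 0.0]
width: 0.0003
finger_force: 0.0
```

servo_tool([
  [0,0,0.04,0,0,0,0],
  [0,0,0.06,0,0,0,0],
  [0,0,0.07,0,0,0,0],
  [0,0,0.075,0,0,0,0],
  [0,0,0.08,0,0,0,0],
  [0,0,0.08,0,0,0,0],
  [0,0,0.08,0,0,0,0],
])

```text
time: 3.13
tool_pos: [0.4908, -0.373, 0.113]
ee_rot: [3.14, -0.001, -0.0]
wrist_force: [-0.5, 0.2, 5.0]
width: 0.0003
finger_force: 2.6
```

servo_tool([
  [0,0,0.01,0,0,0,0],
  [0,0,0.02,0,0,0,0],
  [0,0,0.02,0,0,0,0],
  [0,0,0.02,0,0,0,0],
])

```text
time: 3.47
tool_pos: [0.4908, -0.373, 0.1116]
ee_rot: [3.14, -0.001, -0.0]
wrist_force: [-2.0, -0.2, 7.5]
width: 0.0004
finger_force: 3.5
```

servo_tool([
  [0.001,0.026,0,0,0,-0.056,0],
  [0.0045,0.051,0,0,0,-0.111,0],
  [0.01,0.076,0,0,0,-0.167,0],
  [0.018,0.101,0,0,0,-0.222,0],
  [0.028,0.125,0,0,0,-0.278,0],
  [0.04,0.148,0,0,0,-0.333,0],
  [0.053,0.169,0,0,0,-0.389,0],
  [0.069,0.19,0,0,0,-0.444,0],
  [0.086,0.209,0,0,0,-0.5,0],
  [0.086,0.209,0,0,0,-0.5,0],
])

```text
time: 4.3
tool_pos: [0.5011, -0.3935, 0.1119]
ee_rot: [3.137, -0.002, 0.788]
wrist_force: [0.6, 1.2, 6.9]
width: 0.0005
finger_force: 3.5
```

```bash
python3 - <<'E'
from h import *
im,o=snap("wrist","w1.png"); print(o["tool_pos"],o["ee_rot"],o["wrist_force"],o["wrist_torque"])
E
```

```text
[ 0.50110206 -0.3935245   0.11191653] [ 3.13727831e+00 -2.40358496e-03  7.88493114e-01] [0.64394701 1.19700449 6.86539787] [ 0.41388556 -0.20231559 -0.03471509]
```

View pics/w1.png

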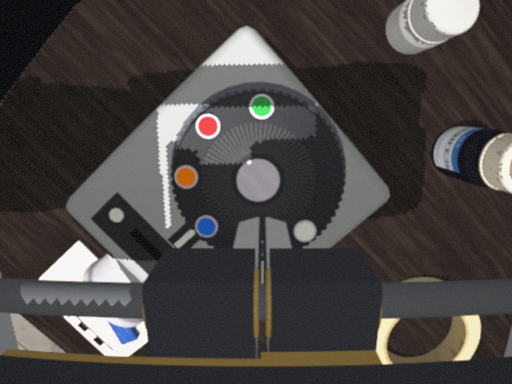

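The dial followed: blue (206,227) now sits at the index line (185,238). I'll do another 45°.

servo_tool([
  [0.001,0.026,0,0,0,-0.056,0],
  [0.0045,0.051,0,0,0,-0.111,0],
  [0.01,0.076,0,0,0,-0.167,0],
  [0.018,0.101,0,0,0,-0.222,0],
  [0.028,0.125,0,0,0,-0.278,0],
  [0.04,0.148,0,0,0,-0.333,0],
  [0.053,0.169,0,0,0,-0.389,0],
  [0.069,0.19,0,0,0,-0.444,0],
  [0.086,0.209,0,0,0,-0.5,0],
  [0.086,0.209,0,0,0,-0.5,0],
])

```text
time: 5.18
tool_pos: [0.5225, -0.4009, 0.1118]
ee_rot: [3.136, -0.001, 1.575]
wrist_force: [1.7, 3.7, 6.4]
width: 0.0006
finger_force: 3.5
```

```bash
python3 - <<'E'
from h import *
im,o=snap("wrist","w2.png"); print(o["tool_pos"],o["ee_rot"],o["wrist_force"],o["wrist_torque"])
E
```

```text
[ 0.52253319 -0.40085489  0.11183884] [ 3.13623847e+00 -7.28463602e-04  1.57487218e+00] [1.65957185 3.68015526 6.38195151] [ 0.76807013 -0.47472334 -0.04489025]
```

View pics/w2.png

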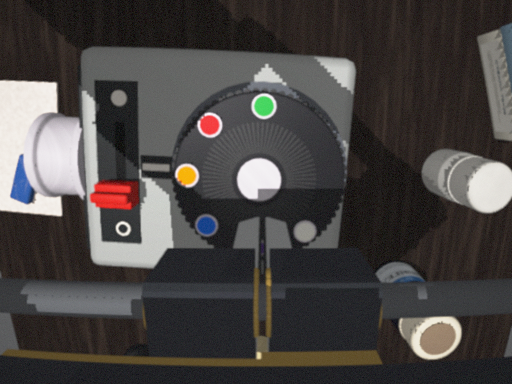

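Orange (186,175) now lies at the index line (157,167). I'll lift off straight up.

servo_tool([
  [0,0,-0.05,0,0,0,0],
  [0,0,-0.15,0,0,0,0],
  [0,0,-0.5,0,0,0,0],
  [0,0,-0.9,0,0,0,0],
  [0,0,-1,0,0,0,0],
  [0,0,-1,0,0,0,0],
])

```text
time: 5.73
tool_pos: [0.5213, -0.4039, 0.2155]
ee_rot: [3.134, 0.007, 1.57]
wrist_force: [-0.9, 0.3, -0.4]
width: 0.0006
finger_force: 0.0
```

```bash
python3 - <<'E'
from h import *
im,o=snap("wrist","w3.png"); print(o["tool_pos"],o["ee_rot"])
for n,z in [("dial",.097),("shutter_tab",.088)]:
    for r in robot.find_in(n,"wrist")[:2]: print(n,round(r["conf"],2),np.round(r["extent"]),ray(r["extent"][:2],"wrist",z,o).round(4))
E
```

```text
[ 0.52134496 -0.40388022  0.21547914] [3.13441856 0.00731141 1.56991519]
dial 0.74 [263. 148. 118. 115.] [ 0.5227 -0.3688  0.097 ]
shutter_tab 0.77 [163. 164.  29.  21.] [ 0.4373 -0.3824  0.088 ]
shutter_tab 0.28 [411. 156.  60.  46.] [ 0.6508 -0.3756  0.088 ]
```

View pics/w3.png

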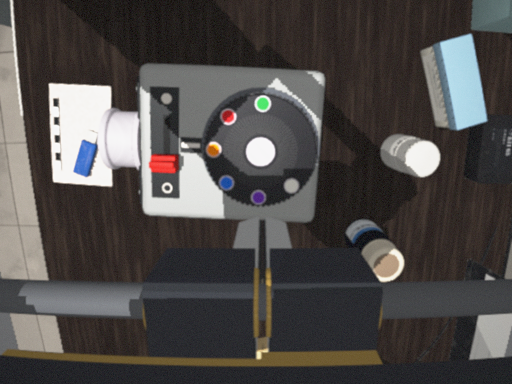

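Lifted clear, with orange (214,149) next to the index line (192,145). I'll check the angle numerically against the lamp yaw.

```bash
python3 - <<'E'
from dots import *
o=robot.get_obs()
px=[(291,186),(259,198),(227,183),(214,149),(229,116),(263,103)]
a=np.pi-np.pi/4*np.arange(6)+3*np.pi/4
q,e=fit(px,o,a); print("dial",q.round(4),e.round(4))
im=cv2.imread("pics/w3.png"); hsv=cv2.cvtColor(im,cv2.COLOR_BGR2HSV)
m=cv2.inRange(hsv,(0,150,80),(6,255,255))|cv2.inRange(hsv,(172,150,80),(180,255,255)); m[:,:140]=0;m[:,190:]=0
n,l,s,c=cv2.connectedComponentsWithStats(m); i=1+s[1:,4].argmax(); print(s[i],c[i],ray(c[i],"wrist",.088,o).round(4))
r,d=[ray(p,"wrist",.07,o) for p in [(167,188),(167,99)]]; print(r.round(4),d.round(4)); print("yaw",-np.arctan2((d-r)[0],(d-r)[1]))
E
```

```text
dial [ 0.5181 -0.3675 -0.0523] 0.0011
[149 154  30  19 498] [163.8253012  163.05823293] [ 0.4367 -0.3777  0.088 ]
[ 0.4328 -0.403   0.07  ] [ 0.4373 -0.3248  0.07  ]
yaw -0.05657476881658773
```

servo_tool([
  [0,0,0,0,0,0,0],
  [0,0,0,0,0,0,0],
])

```text
time: 6.05
tool_pos: [0.5192, -0.4015, 0.2066]
ee_rot: [-3.138, -0.003, 1.57]
wrist_force: [-0.7, -0.3, 0.5]
width: 0.0004
finger_force: 0.0
```

```bash
python3 - <<'E'
from dots import *
im,o=snap("wrist","w4.png"); t,_=snap("side","side1.png")
print(o["tool_pos"],o["ee_rot"])
hsv=cv2.cvtColor(im,cv2.COLOR_RGB2HSV)
m=cv2.inRange(hsv,(0,150,80),(6,255,255))|cv2.inRange(hsv,(172,150,80),(180,255,255)); m[:,:140]=0;m[:,190:]=0
n,l,s,c=cv2.connectedComponentsWithStats(m); i=1+s[1:,4].argmax(); print(s[i],c[i],ray(c[i],"wrist",.088,o).round(4))
# side view: template match of lamp's front-right box corner and lens tube, before vs after
A=cv2.imread("pics/side0.png");B=cv2.imread("pics/side1.png")
for (x,y,w,h) in [(300,228,30,38),(285,208,30,25),(340,250,36,40)]:
    r=cv2.matchTemplate(B[y-10:y+h+10,x-10:x+w+10],A[y:y+h,x:x+w],cv2.TM_CCOEFF_NORMED); _,v,_,p=cv2.minMaxLoc(r); print(v,p[0]-10,p[1]-10)
E
```

```text
[ 0.51918032 -0.40149261  0.2065583 ] [-3.13790112 -0.00317583  1.57021233]
[151 159  30  20 529] [166.11909263 168.62381853] [ 0.4383 -0.3819  0.088 ]
0.9988580942153931 0 0
0.9934052228927612 0 0
0.8509863018989563 0 0
```

The lamp has not moved, and the dial is clicked (-0.052 against lamp yaw -0.056). Next I'll place the closed fingertip on the -y side of the tab.

servo_tool([
  [-0.12,-0.4,0,0,0,0,0],
  [-0.12,-0.83,0.1,0,0,0,0],
  [-0.12,-0.83,0.4,0,0,0,0],
  [-0.12,-0.83,0.75,0,0,0,0],
  [-0.12,-0.83,0.9,0,0,0,0],
  [-0.12,-0.83,0.9,0,0,0,0],
  [-0.12,-0.83,0.9,0,0,0,0],
])

```text
time: 6.73
tool_pos: [0.4364, -0.4135, 0.1182]
ee_rot: [-3.14, -0.002, 1.57]
wrist_force: [0.0, -0.6, 0.5]
width: 0.0001
finger_force: 0.0
```

```bash
python3 - <<'E'
from h import *
im,o=snap("wrist","w5.png"); print(o["tool_pos"],o["ee_rot"])
E
```

```text
[ 0.43639998 -0.41350643  0.11819722] [-3.13959510e+00 -2.17803912e-03  1.57019417e+00]
```

View pics/w5.png

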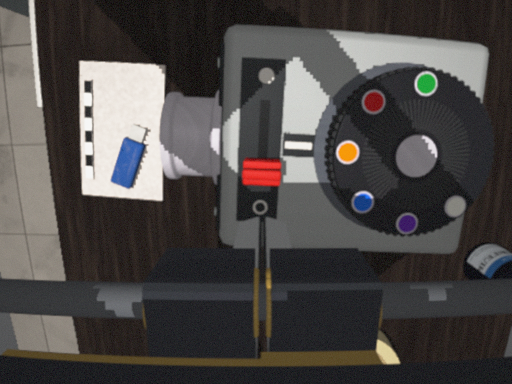

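The fingertip sits just behind the tab (262,172), and orange (348,152) is still at the index. I'll lower the finger and start the push.

servo_tool([
  [0,0,0.1,0,0,0,0],
  [0,0,0.2,0,0,0,0],
  [0,0,0.24,0,0,0,0],
  [0,0,0.24,0,0,0,0],
  [0,0,0.24,0,0,0,0],
])

```text
time: 7.2
tool_pos: [0.4369, -0.4139, 0.0951]
ee_rot: [-3.141, -0.001, 1.571]
wrist_force: [0.6, -0.0, 0.3]
width: 0.0002
finger_force: 0.0
```

servo_tool([
  [0.04,0,0,0,0,0,0],
  [0.08,0,0,0,0,0,0],
  [0.11,0,0,0,0,0,0],
  [0.14,0,0,0,0,0,0],
  [0.17,0,0,0,0,0,0],
  [0.2,0,0,0,0,0,0],
  [0.23,0,0,0,0,0,0],
  [0.26,0,0,0,0,0,0],
  [0.3,0.01,0,0,0,0,0],
  [0.34,0.01,0,0,0,0,0],
  [0.38,0.01,0,0,0,0,0],
])

```text
time: 8.12
tool_pos: [0.4382, -0.3759, 0.0958]
ee_rot: [3.141, 0.001, 1.57]
wrist_force: [2.2, -1.6, 0.7]
width: 0.0005
finger_force: 0.9
```

servo_tool([
  [0.02,0,0,0,0,0,0],
  [0.04,0,0,0,0,0,0],
  [0.06,0,0,0,0,0,0],
  [0.07,0,0,0,0,0,0],
  [0.08,0,0,0,0,0,0],
  [0.08,0,0,0,0,0,0],
])

```text
time: 8.62
tool_pos: [0.438, -0.3679, 0.0954]
ee_rot: [-3.141, -0.0, 1.57]
wrist_force: [0.1, -1.2, 0.5]
width: 0.0006
finger_force: 0.5
```

servo_tool([
  [0.01,0,0,0,0,0,0],
  [0.015,0,0,0,0,0,0],
  [0.02,0,0,0,0,0,0],
  [0.02,0,0,0,0,0,0],
])

```text
time: 8.95
tool_pos: [0.438, -0.3671, 0.0955]
ee_rot: [3.141, 0.002, 1.57]
wrist_force: [1.1, -5.2, -0.8]
width: 0.0008
finger_force: 2.5
```

Force rose from 1.5 to 5 N at the expected end of travel, so the tab is at its stop. I'll back off, lift and look.

servo_tool([
  [-0.05,0,0,0,0,0,0],
  [-0.12,0,0,0,0,0,0],
  [-0.15,0,-0.2,0,0,0,0],
  [-0.3,0,-0.6,0,0,0,0],
  [-0.5,0,-1,0,0,0,0],
  [-0.5,0,-1,0,0,0,0],
  [-0.5,0,-1,0,0,0,0],
  [-0.5,0,-1,0,0,0,0],
])

```text
time: 9.62
tool_pos: [0.4377, -0.4157, 0.1946]
ee_rot: [-3.141, -0.002, 1.57]
wrist_force: [-0.1, 0.5, 0.3]
width: 0.0004
finger_force: 0.0
```

```bash
python3 - <<'E'
from h import *
im,o=snap("wrist","w6.png"); print(o["time"],o["tool_pos"],o["wrist_force"])
hsv=cv2.cvtColor(im,cv2.COLOR_RGB2HSV)
m=cv2.inRange(hsv,(0,150,80),(6,255,255))|cv2.inRange(hsv,(172,150,80),(180,255,255)); m[:,300:]=0
n,l,s,c=cv2.connectedComponentsWithStats(m); i=1+s[1:,4].argmax(); print(s[i],c[i],ray(c[i],"wrist",.088,o).round(4))
snap("side","side2.png")
A=cv2.imread("pics/side0.png");B=cv2.imread("pics/side2.png")
for (x,y,w,h) in [(300,228,30,38),(345,250,30,30)]:
    r=cv2.matchTemplate(B[y-10:y+h+10,x-10:x+w+10],A[y:y+h,x:x+w],cv2.TM_CCOEFF_NORMED); _,v,_,p=cv2.minMaxLoc(r); print(v,p[0]-10,p[1]-10)
E
```

```text
9.6167 [ 0.43766097 -0.41567727  0.19460071] [-0.08238064  0.46625098  0.34182839]
[247 103  30  21 573] [261.66143106 113.12216405] [ 0.4372 -0.3512  0.088 ]
0.7999454736709595 0 0
0.8247247934341431 0 0
```

View pics/w6.png

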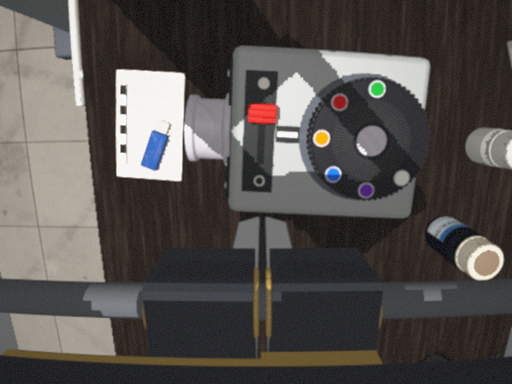

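The tab (262,113) is now by the disc mark (264,83), mirroring its starting gap to the ring. Travel was about 32 mm. Orange (321,138) is still at the index line, and the lamp and card have not moved.

```bash
python3 -c "
from bench import robot
print(robot.close_job())"
```

```text
the job is handed in; nothing more can be done
None
```

The dial is clicked in with the orange dot at the white index line. After lifting the finger off, I pushed the shutter tab to its end stop (about 32 mm of travel). The lamp and exhibit did not visibly move, nothing else was touched, and I handed the job in at about 10 s of the 53 s allowed.

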